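Put the chisel away in the lift-lid locker

TASK

Put the chisel away in the bench locker: raise the locker's lid by its front bar until the stay hook catches the lid's pin and the lid stands by itself, then take the chisel out of its wooden rest, turn it end for end and lay it flat in the tray, blade down in the channel between the two blocks and handle in the open bay on the left. Then push the stay's crossbar back until the hook stays up, and lower the lid gently by its bar until it is fully shut; leave the other things on the bench where they are.

Things in the scene. Friction and masses are not known exactly. Their poses are not given: they have to be found in the camera images.
- locker: fixed plywood bench locker, 220 (x) x 300 (y) x 70 mm high, walls 10 mm. Origin under its centre on the bench, -x its front (to the robot), +y its left as the robot sees it. The lid's hinge axis runs along y at x = +105, z = 70 mm. On its right side (y = -150 to -176 mm, x = 50 to 150 mm) stands the 180 mm high steel stay bracket
- lid (a joint): lid hinge, rad: 0 shut, about 1.38 standing on the hook, 1.50 end stop. Panel 300 mm wide, 12 thick, reaches 215 mm forward of the hinge; lifts with about 3 N at the bar. From 1.1 its side pin lifts the hook, which drops back by itself past 1.38 (raise to 1.45, then let go). Unhooked it still stands above 1.2 by hinge friction; below 1.0 it falls and slams unless held
- lid_bar (a point): centre of the round steel bar ahead of the lid's front edge: 12 mm thick, 130 mm long, along the locker's y, 45 mm off the edge in the lid's plane, so it can be pinched from above at any lid angle. It moves on an arc of 260 mm radius about the hinge; 76 mm above the bench when shut, about 325 mm open. It can turn between fingers that keep pointing down
- stay (a joint): pivot of the stay hook, rad: 0 hook down (catching), 1.15 hook fully up (released). Steel lever on the locker's right side, moved by about 1 N at its crossbar; arm 65 mm long. Pushed part way it falls back to 0; pushed past about 0.7 it tips over to 1.15 and stays there
- stay_bar (a point): point to push on the crossbar at the top of the stay's arm: round steel, 14 mm thick, sticking 79 mm out to the right (locker's -y); this point is 24 mm from its free end, 71 mm outside the lid's edge. Hook down, the point is 37 mm in front of and 54 mm above its pivot, about 215 mm above the bench; pushing it 50 mm back (locker's +x) tips it over
- chisel_mid (a point): bench chisel lying flat, 247 mm long, 0.18 kg; point midway along it, 17 mm above its underside, +y to the handle end, z up. Brown wooden handle 28 mm wide, 34 high, from y = +10 to +123 mm; steel blade up to 22 mm wide and 17 high (thinner to the tip), y = +10 to -124. Can be held by the blade near the handle (y about -20) or by the handle (y about +50)
- handle (a point): point in the middle of the chisel's handle, 65 mm along +y from the point above, 17 mm above the underside
- rest: fixed wooden U-shaped chisel rest, 63 mm wide, 142 long, 44 high, open below. Its walls stand 3.5 mm beside the handle and behind its end, so only the blade can be gripped there; the chisel lifts straight up out of it. Its frame is the chisel's as it lies there on the bench (origin under the chisel's middle, +y to the handle end); walls from y = +12 to +154 mm
- tray_spot (a point): where the chisel's middle point belongs in the locker, axes as the locker's: chisel along y, handle at +y (left). The floor (8 mm above the bench) is 17 mm below. Two wooden blocks, 20 mm high, y = -135 to -5 mm, leave a 34 mm wide channel along this line for the blade; the handle's bay (y = 0 to +140) is open, 70 mm to the front wall and 130 mm to the rear
- sanding_block: cork sanding block, 62x102x30 mm, origin under its centre; to be left alone
- chuck_key: steel T-shaped drill chuck key, 70x72x17 mm, origin under its centre; to be left alone
- tape_measure: orange and black tape measure standing on edge, 38x85x65 mm, origin under its centre; to be left alone
- offcut_a: light wooden offcut, 62x130x38 mm, origin under its centre; to be left alone

How it is judged:
By the outcome, as a careful person would: the job done as asked, in the order asked, and still so for the second after the job is handed in, with the robot touching nothing.
It also fails if it takes over 72 s, if anything falls off the work surface, if the arm or the gripper's body presses on something with over 40 N, if the wrist force passes 120 N, or if a joint passes its speed limit or range.

ROBOT

A 6-joint arm with a two-finger parallel gripper is mounted at the origin on a cart in front of the work surface, level with it; the furniture and walls round the work are solid. World frame = base frame: x ahead of the robot, y to its left, z up, the work surface at z = 0. Lengths are in m, angles in rad, forces in N, time in s.
With the tool pointing down it reaches from about 0.35 to 0.725 m from the base axis. Payload 4.3 kg.
Tool frame: the origin (TCP) lies at the very end of the fingers, on their centre line; the grasp point (between the pads) lies 19 mm behind it; z points along the fingers, y is the line along which they close (so a half turn about z gives the same grasp; the last joint's range is limited). The gripper opens to 85 mm and grips with 20 to 120 N. Pads are 22 mm wide; open, the fingers measure 114 mm over their backs; the gripper's body (76 mm by 85 mm) begins 54 mm behind the grasp point. The pads swing forward as they close: fully open they stand 13 mm farther back than shut.
Start: joints at [-1.317, 0.377, 0.081, 1.274, 0, 1.46], TCP at [0.205, -0.537, 0.231] pointing down, gripper open.
Joint ranges: [-2.72, 2.72], [-0.84, 1.66], [-1.02, 1.22], [-1.77, 2.12], [-1.37, 1.28], [-3.14, 3.14]. Speed limits (rad/s): [2.57, 2.57, 3.14, 3.14, 3.14, 3.14].

INTERFACE

Orientations are given as a unit quaternion [x, y, z, w].
In Python, from rig import bot gives the robot as it stands.
- The arm moves only by the shell command python3 -m jog 'ROWS' [FORCE]. ROWS is JSON, one flat list of numbers, 7 for each row, row after row: the shift along the world's x, y, z in m, then the turn, a rotation vector about the world's x, y, z in rad, then the finger opening in m, from 0 to 0.0854. A call has 1 to 12 rows; each row shifts and turns the commanded pose from where the row before left it; what a row does not reach is not made up. A row lasts 1/8 s, in which the tool goes at most 62.5 mm and 10.7 degrees, less where a joint would pass 70% of its speed; a pose out of reach is approached as far as the arm can. A call with a gripper value outside its range is refused whole. The fingers move at their own pace and stop on an object; FORCE is the grip in N (left out, the last holds). Time passes only in rows, so rows that do not move let the fingers close. It gives the time, the measured TCP pose, the force, the opening and the grip force at its end, in the units of the state.
- bot.get_state(): the state, without advancing time (a new reading comes with each control period).
- bot.camera(name): name is "scene" or "top"; returns (picture, depth): 384x512x3 uint8, blue, green, red; 384x512 float32, m along the optical axis (not along the pixel's ray), 0 where there is no reading.
- bot.camera_params(name): a dict with "fovy" (degrees; the focal length in pixels is half the picture's height over the tangent of half this angle, whatever the lens; pixels are square), "cx", "cy" (the principal point, pixels), "eye" and "attitude" of the camera in the world. Camera axes: x right, y up, looking along -z (the intrinsics and any distortion apply to the point x, -y, -z); pixel columns grow to the right and rows downward; lengths in m; the calibration is good to about 2 mm. A picture is of the moment at which its call begins. camera_params takes no time and is no camera call.
- bot.close_job(): hands the job in; it is judged then, once.
Trained networks look in the newest picture that a camera, given by its name, has taken for a name from the list of things; names that differ only in an ending like _2 or _b are one class to them, and where a whole thing is asked for, a point or a joint stands for the part that bears it (a point fixed in the world has none). Each returns a list of dicts, best first, with "conf" (0 to 1); they miss things now and then, are a little off and sometimes report something else, mostly with a low value. They report only what shows in the picture. A call takes as long as a camera call.
- bot.silhouettes(camera, name): "mask" (384x512 bool, what is visible of it).
- bot.spot_point(camera, name): "at" ([x, y, z] in m, in world coordinates, good to about 4 mm: a listed point, or the origin of a listed thing).
The state is a dict: "t": time; "joint_pos": joint angles; "dq": joint speeds; "tau": joint torques, N m; "eef_pos": TCP position; "tcp_rot": TCP orientation; "contact_force": force on the tool from outside, world axes, zero at the start; "ft_torque": the same for the moment, N m; "finger_gap": finger opening in m; "finger_force": force on a finger pad.
Only numpy, scipy, OpenCV 4.12 (cv2) and the standard library are available. Lean on these libraries where they do the work, as an engineer would, in place of code of your own. Each camera call takes 0.05 s, during which the arm holds its last target. There are 200 camera calls.

## Working session

There is one attempt and no reset: what is moved stays moved. The work goes in short steps, Python scripts to look and compute and a shell command to move; the robot and the scene stay as the last step left them, time stands still between calls to the robot, and variables do not carry over. Pictures are saved under pics/ and viewed, at most 10 in all, crops included, and the job is handed in when it is done.

```bash
ls; mkdir -p pics; python3 - <<'E'
from rig import bot
import cv2,numpy as np
s=bot.get_state();print(s['t'],s['eef_pos'],s['tcp_rot'],s['finger_gap'])
for c in("scene","top"):
    im,d=bot.camera(c);cv2.imwrite(f'pics/{c}0.png',im)
    print(c,bot.camera_params(c))
    for n in["locker","lid_bar","stay_bar","chisel_mid","handle","rest","tray_spot","sanding_block","chuck_key","tape_measure","offcut_a"]:
        try:print(n,[(np.round(r['at'],3).tolist(),round(r['conf'],2)) for r in bot.spot_point(c,n)[:2]])
        except Exception as e:print(n,e)
a=cv2.imread('pics/scene0.png');b=cv2.imread('pics/top0.png')
print(bot.get_state()['t'])
E
```

```text
pics
0.0 [ 0.20441796 -0.53674698  0.23037702] [ 9.83505947e-01  1.80872996e-01 -8.14513296e-05 -1.00210582e-03] 0.08556763066904537
scene {'fovy': 56.79057228306411, 'cx': 256.63959774913076, 'cy': 188.40787812269576, 'eye': array([-0.14083551,  0.61148525,  0.83616905]), 'attitude': array([-0.19418101,  0.40736112,  0.80151596, -0.39232999])}
locker [([0.607, 0.166, -0.002], 0.78)]
lid_bar [([0.446, 0.18, 0.076], 0.61)]
stay_bar [([0.678, -0.065, 0.213], 0.64)]
chisel_mid [([0.505, -0.306, 0.016], 0.71)]
handle [([0.518, -0.367, 0.014], 0.61)]
rest [([0.504, -0.304, 0.002], 0.86)]
tray_spot []
sanding_block [([0.704, -0.242, 0.003], 0.61)]
chuck_key [([0.652, -0.37, -0.004], 0.57)]
tape_measure [([0.74, -0.071, 0.001], 0.75)]
offcut_a [([0.576, 0.468, 0.001], 0.59)]
top {'fovy': 46.67449659136349, 'cx': 256.4981925354989, 'cy': 186.7737769331315, 'eye': array([ 0.31629932, -0.10543805,  1.51545153]), 'attitude': array([ 0.09306013, -0.05678417, -0.51023981,  0.85309478])}
locker [([0.598, 0.164, -0.003], 0.59)]
lid_bar [([0.442, 0.172, 0.077], 0.61)]
stay_bar [([0.676, -0.064, 0.211], 0.47)]
chisel_mid [([0.501, -0.303, 0.02], 0.72)]
handle [([0.517, -0.366, 0.009], 0.73)]
rest [([0.5, -0.302, -0.003], 0.83)]
tray_spot []
sanding_block [([0.7, -0.244, -0.006], 0.57)]
chuck_key [([0.658, -0.37, 0.0], 0.46)]
tape_measure [([0.732, -0.076, -0.002], 0.63)]
offcut_a []
1.2
```

View pics/scene0.png

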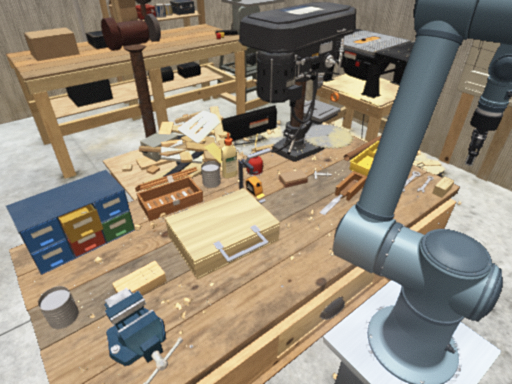

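View pics/top0.png

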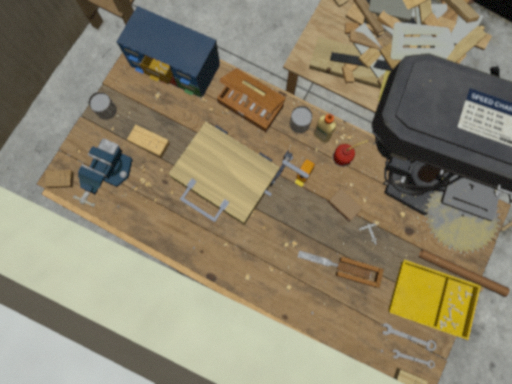

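```bash
cat > h.py <<'E'
from rig import bot
import cv2,numpy as np
from scipy.spatial.transform import Rotation as R
def pts(c,m=None,dep=None):
    p=bot.camera_params(c);f=192/np.tan(np.radians(p['fovy']/2))
    v,u=np.nonzero((dep>0)&(m if m is not None else True));z=dep[v,u]
    P=np.c_[(u-p['cx'])/f*z,-(v-p['cy'])/f*z,-z]
    return P@R.from_quat(p['attitude']).as_matrix().T+p['eye']
def proj(c,X):
    p=bot.camera_params(c);f=192/np.tan(np.radians(p['fovy']/2))
    P=(np.atleast_2d(X)-p['eye'])@R.from_quat(p['attitude']).as_matrix()
    return np.c_[p['cx']-f*P[:,0]/P[:,2],p['cy']+f*P[:,1]/P[:,2]]
E
python3 - <<'E'
from h import *
for c in("scene","top"):
    im,d=bot.camera(c)
    for n in["lid_bar","chisel_mid","rest","locker","stay_bar"]:
        r=bot.silhouettes(c,n)
        if not r: print(n,'none');continue
        X=pts(c,r[0]['mask'],d)
        lo,hi={"lid_bar":(.07,.09),"chisel_mid":(.005,.05),"rest":(.035,.06),"locker":(.05,.09),"stay_bar":(.2,.24)}[n]
        X=X[(X[:,2]>lo)&(X[:,2]<hi)]
        (cx,cy),(w,h),a=cv2.minAreaRect(X[:,:2].astype(np.float32)*1000)
        print(c,n,len(X),round(cx),round(cy),round(w),round(h),round(a,1),'zmed',np.median(X[:,2]).round(3), 'min',X.min(0).round(3),'max',X.max(0).round(3))
E
```

```text
scene lid_bar 4717 578 158 321 283 85.5 zmed 0.08 min [ 0.434 -0.005  0.07 ] max [0.727 0.324 0.087]
scene chisel_mid 256 498 -298 40 236 14.5 zmed 0.013 min [ 0.471 -0.414  0.005] max [ 0.539 -0.18   0.043]
scene rest 204 517 -383 63 146 11.3 zmed 0.042 min [ 0.474 -0.458  0.035] max [ 0.558 -0.308  0.048]
scene locker 5238 616 60 322 568 15.2 zmed 0.08 min [ 0.434 -0.171  0.05 ] max [0.846 0.324 0.09 ]
scene stay_bar 98 678 -44 88 16 82.0 zmed 0.215 min [ 0.67  -0.088  0.201] max [0.692 0.    0.22 ]
top lid_bar 5951 571 156 327 272 85.6 zmed 0.081 min [ 0.433 -0.01   0.071] max [0.718 0.323 0.09 ]
top chisel_mid 479 501 -299 26 242 10.7 zmed 0.018 min [ 0.469 -0.419  0.005] max [ 0.532 -0.18   0.036]
top rest 430 517 -383 63 141 11.7 zmed 0.043 min [ 0.472 -0.456  0.035] max [ 0.556 -0.311  0.054]
top locker 6123 580 122 293 402 0.2 zmed 0.081 min [ 0.434 -0.078  0.05 ] max [0.727 0.323 0.09 ]
top stay_bar 123 680 -45 87 21 81.5 zmed 0.218 min [ 0.669 -0.088  0.2  ] max [ 0.696 -0.001  0.226]
```

The scene picture shows the locker (lid at 225,230 px, bar at 245,248 px), the rest with the chisel (~345,195) and the stay behind the lid's right edge. The top view agrees: bar at 205,203, chisel at 320,257 to 380,270, stay at 293,165. Setting out toward the bar.

```bash
python3 -m jog '[0.03,0.05,0,0,0,0.113,0.045, 0.03,0.05,0,0,0,0.113,0.045, 0.03,0.05,0,0,0,0.113,0.045, 0.03,0.05,0,0,0,0.113,0.045, 0.03,0.05,0,0,0,0.113,0.045, 0.03,0.05,0,0,0,0.113,0.045, 0.03,0.05,0,0,0,0.113,0.045, 0.03,0.05,0,0,0,0.113,0.045, 0,0.06,0,0,0,0.113,0.045, 0,0.06,-0.02,0,0,0.113,0.045, 0,0.06,-0.02,0,0,0,0.045, 0,0.06,-0.02,0,0,0,0.045]' 40
python3 - <<'E'
from h import *
from scipy.optimize import least_squares
import pickle
# fit lid panel from both cameras
Q=[];B=[]
for c in("top","scene"):
    im,d=bot.camera(c);X=pts(c,None,d)
    X=X[(X[:,0]>.42)&(X[:,0]<.76)&(X[:,1]>-.05)&(X[:,1]<.36)]
    P=X[(X[:,2]>.074)&(X[:,2]<.09)]
    L=P[P[:,0]>.475]
    r=cv2.minAreaRect(L[:,:2].astype(np.float32)*1000);print(c,len(L),r)
    b=P[(P[:,0]>.43)&(P[:,0]<.455)];print('bar',len(b),b[:,:2].mean(0),b[:,1].min(),b[:,1].max(),np.polyfit(b[:,1],b[:,0],1) if len(b)>5 else 0)
    # left/right lid edges, front edge by x-slices
    e=[];
    for x in np.arange(.51,.68,.02):
        m=L[abs(L[:,0]-x)<.008]
        if len(m)>20:e.append((x,np.percentile(m[:,1],1),np.percentile(m[:,1],99)))
    e=np.array(e);print('R edge slope',np.polyfit(e[:,0],e[:,1],1),'L',np.polyfit(e[:,0],e[:,2],1),'centre y',e[:,1:].mean(1).round(3))
    print(bot.spot_point(c,"lid_bar"))
E
```

```text
t: 3.3
eef_pos: [0.4447, 0.1024, 0.1718]
tcp_rot: [0.734, 0.679, 0.001, 0.001]
contact_force: [2.0, -0.6, 0.5]
finger_gap: 0.0449
finger_force: 0.0
top 4024 ((604.427001953125, 154.50442504882812), (326.88958740234375, 227.43409729003906), 83.009765625)
bar 1 [0.43318407 0.11141362] 0.11141361585127323 0.11141361585127323 0
R edge slope [-0.06288     0.05331775] L [ 1.59554564 -0.7139318 ] centre y [0.065 0.067 0.075 0.085 0.157 0.163 0.164 0.162 0.16 ]
[]
scene 4392 ((602.611083984375, 164.02099609375), (318.27227783203125, 253.86212158203125), 89.63593292236328)
bar 175 [0.44353421 0.17750488] 0.11034980274468398 0.2476520745470691 [0.05811948 0.43321772]
R edge slope [-0.16852005  0.12622798] L [-0.08239123  0.36433111] centre y [0.184 0.175 0.176 0.178 0.171 0.165 0.165 0.165 0.162]
[{'at': [0.449, 0.1797, 0.0748], 'conf': 0.73}, {'at': [0.6772, -0.0643, 0.2128], 'conf': 0.27}]
```

```bash
python3 -m jog '[0,0.04,-0.01,0,0,0,0.045, 0,0.035,-0.03,0,0,0,0.045, 0,0,-0.04,0,0,0,0.045, 0,0,-0.025,0,0,0,0.045, 0,0,-0.01,0,0,0,0.045, 0,0,0,0,0,0,0, 0,0,0,0,0,0,0, 0,0,0,0,0,0,0, 0,0,0,0,0,0,0]' 40
python3 - <<'E'
import numpy as np
# bar shift (along locker x, z) per equal steps of lid angle
th=np.linspace(0,1.45,19)
x=-.26*np.cos(th)+.006*np.sin(th);z=.07+.26*np.sin(th)+.006*np.cos(th)
a=-.072
for i in range(18):
    d=x[i+1]-x[i];print(i,np.round([d*np.cos(a),d*np.sin(a),z[i+1]-z[i]],4).tolist())
E
```

```text
t: 4.62
eef_pos: [0.4444, 0.1752, 0.0582]
tcp_rot: [0.734, 0.679, -0.0, 0.0]
contact_force: [-4.4, -1.0, 7.3]
finger_gap: 0.0104
finger_force: 39.3
0 [0.0013, -0.0001, 0.0209]
1 [0.003, -0.0002, 0.0207]
2 [0.0046, -0.0003, 0.0204]
3 [0.0063, -0.0005, 0.02]
4 [0.0079, -0.0006, 0.0194]
5 [0.0094, -0.0007, 0.0187]
6 [0.0109, -0.0008, 0.0179]
7 [0.0123, -0.0009, 0.017]
8 [0.0136, -0.001, 0.0159]
9 [0.0148, -0.0011, 0.0148]
10 [0.016, -0.0012, 0.0135]
11 [0.017, -0.0012, 0.0122]
12 [0.0179, -0.0013, 0.0108]
13 [0.0187, -0.0013, 0.0093]
14 [0.0194, -0.0014, 0.0078]
15 [0.02, -0.0014, 0.0062]
16 [0.0204, -0.0015, 0.0045]
17 [0.0207, -0.0015, 0.0029]
```

```bash
python3 -m jog '[0.001,0,0.021,0,0,0,0, 0.003,0,0.021,0,0,0,0, 0.005,0,0.020,0,0,0,0, 0.006,-0.001,0.020,0,0,0,0, 0.008,-0.001,0.019,0,0,0,0, 0.0095,-0.001,0.019,0,0,0,0, 0.011,-0.001,0.018,0,0,0,0, 0.012,-0.001,0.017,0,0,0,0, 0.0135,-0.001,0.016,0,0,0,0, 0.015,-0.001,0.015,0,0,0,0]' 40
```

```text
t: 5.88
eef_pos: [0.5239, 0.1688, 0.244]
tcp_rot: [0.733, 0.68, -0.003, -0.003]
contact_force: [-13.2, 0.2, 7.9]
finger_gap: 0.0109
finger_force: 39.1
```

```bash
python3 -m jog '[0.0145,-0.001,0.0145,0,0,0,0, 0.016,-0.001,0.013,0,0,0,0, 0.0175,-0.001,0.0118,0,0,0,0, 0.018,-0.001,0.0103,0,0,0,0, 0.019,-0.0013,0.0088,0,0,0,0, 0.02,-0.0014,0.0073,0,0,0,0]' 40
```

```text
t: 6.62
eef_pos: [0.6327, 0.16, 0.3095]
tcp_rot: [0.734, 0.679, -0.002, 0.001]
contact_force: [-3.3, -3.8, 4.0]
finger_gap: 0.01
finger_force: 40.1
```

```bash
python3 - <<'E'
from rig import bot;s=bot.get_state();print(s['joint_pos'],s['contact_force'],s['eef_pos'])
E
python3 -m jog '[0.02,-0.0014,0.0055,0,0,0,0, 0.0195,-0.0014,0.004,0,0,0,0, 0,0,0,0,0,0,0]' 40
```

```text
[ 0.15203401  0.56998225  0.58753784  1.59083502 -0.00296683  1.8005223 ] [-3.32530449 -3.78713794  3.96190221] [0.63272518 0.16004996 0.3095268 ]
t: 7.0
eef_pos: [0.6749, 0.1568, 0.3184]
tcp_rot: [0.734, 0.679, -0.0, 0.002]
contact_force: [0.9, -5.5, -1.4]
finger_gap: 0.0103
finger_force: 39.8
```

```bash
python3 -m jog '[0.003,0,0,0,0,0,0, 0,0,0,0,0,0,0, 0,0,0,0,0,0,0.045, 0,0,0,0,0,0,0.045, 0,0,0.02,0,0,0,0.045, 0,0,0.03,0,0,0,0.045, -0.04,-0.02,0.03,0,0,0,0.045, -0.06,-0.02,0,0,0,0,0.06]' 40
python3 - <<'E'
from h import *
for c in("scene","top"):
    im,d=bot.camera(c);cv2.imwrite(f'pics/{c}1.png',im)
    for n in["lid_bar","stay_bar","tray_spot","locker","chisel_mid","handle"]:
        print(c,n,[(np.round(r['at'],3).tolist(),round(r['conf'],2)) for r in bot.spot_point(c,n)[:2]])
E
```

```text
t: 8.0
eef_pos: [0.5931, 0.1238, 0.3985]
tcp_rot: [0.734, 0.68, 0.002, 0.001]
contact_force: [0.3, -0.4, 2.4]
finger_gap: 0.0598
finger_force: 0.0
scene lid_bar [([0.605, 0.163, -0.005], 0.72), ([0.68, 0.16, 0.327], 0.66)]
scene stay_bar [([0.679, -0.064, 0.216], 0.72)]
scene tray_spot [([0.57, 0.17, 0.028], 0.88)]
scene locker [([0.603, 0.164, -0.004], 0.59)]
scene chisel_mid [([0.506, -0.305, 0.016], 0.44)]
scene handle []
top lid_bar [([0.675, 0.158, 0.329], 0.72), ([0.702, -0.245, -0.001], 0.48)]
top stay_bar [([0.572, 0.167, 0.026], 0.65), ([0.677, -0.064, 0.209], 0.53)]
top tray_spot [([0.569, 0.166, 0.026], 0.88), ([0.598, 0.168, 0.0], 0.59)]
top locker [([0.597, 0.166, 0.0], 0.98)]
top chisel_mid [([0.502, -0.301, 0.019], 0.94)]
top handle [([0.517, -0.365, 0.01], 0.75)]
```

View pics/scene1.png

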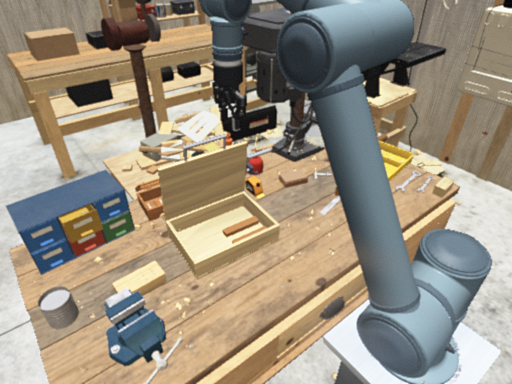

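The lid stands (top edge at 160–245, 165 px), the tray with its blocks is visible, and the stay bar reads as down. I'll measure the lid angle.

```bash
python3 - <<'E'
from h import *
im,d=bot.camera("scene");X=pts("scene",None,d)
Y=X[(X[:,1]>.03)&(X[:,1]<.29)&(X[:,0]>.6)&(X[:,0]<.74)&(X[:,2]>.11)&(X[:,2]<.26)]
A=np.c_[Y[:,1],Y[:,2],np.ones(len(Y))];w=np.ones(len(Y),bool)
for _ in range(5):
    k=np.linalg.lstsq(A[w],Y[w,0],rcond=None)[0];r=Y[:,0]-A@k;w=abs(r)<.008
print(len(Y),w.sum(),k,'theta',np.pi/2-np.arctan(k[1]), 'lid front-face slope')
b=X[(X[:,1]>.1)&(X[:,1]<.22)&(X[:,0]>.6)&(X[:,0]<.74)&(X[:,2]>.318)&(X[:,2]<.35)];print('bar',len(b),b.mean(0) if len(b) else'')
im2,d2=bot.camera("top");
for c,dd in(("scene",d),("top",d2)):
    X=pts(c,None,dd)
    b=X[(X[:,1]>-.1)&(X[:,1]<.01)&(X[:,0]>.62)&(X[:,0]<.76)&(X[:,2]>.195)&(X[:,2]<.25)];print('stay',len(b),b.mean(0),b.min(0),b.max(0))
    # tray: block tops z~.028, floor ~.008
    T=X[(X[:,0]>.50)&(X[:,0]<.69)&(X[:,1]>.02)&(X[:,1]<.31)]
    T=T-[.599,.166,0];a=-.075;T=np.c_[T[:,0]*np.cos(a)+T[:,1]*np.sin(a),-T[:,0]*np.sin(a)+T[:,1]*np.cos(a),T[:,2]]
    K=T[(T[:,1]<-.03)&(T[:,1]>-.12)]
    for x in np.arange(-.09,.06,.006):
        m=K[abs(K[:,0]-x)<.003]
        print(round(x,3),len(m),np.median(m[:,2]).round(3) if len(m) else'',end='; ')
    print()
E
```

```text
2629 2629 [ 0.0811946  -0.12737307  0.70053315] theta 1.697487199298072 lid front-face slope
bar 158 [0.67381553 0.16148538 0.32951712]
stay 102 [ 0.67717278 -0.03940802  0.21376945] [ 0.66660055 -0.08656973  0.19568252] [0.68910448 0.00923818 0.21931492]
-0.09 0 ; -0.084 0 ; -0.078 0 ; -0.072 50 0.499; -0.066 112 0.478; -0.06 77 0.452; -0.054 187 0.697; -0.048 173 0.68; -0.042 360 0.557; -0.036 614 0.602; -0.03 170 0.574; -0.024 92 0.519; -0.018 52 0.008; -0.012 128 0.018; -0.006 41 0.028; 0.0 42 0.028; 0.006 50 0.027; 0.012 30 0.027; 0.018 7 0.505; 0.024 53 0.428; 0.03 96 0.432; 0.036 40 0.008; 0.042 31 0.007; 0.048 55 0.01; 0.054 61 0.455; 
stay 152 [ 0.67761013 -0.04321046  0.21690415] [ 0.66749403 -0.09195065  0.19791688] [0.69931757 0.0099578  0.24530977]
-0.09 223 0.848; -0.084 235 0.849; -0.078 287 0.85; -0.072 272 0.856; -0.066 295 0.861; -0.06 295 0.866; -0.054 205 0.861; -0.048 271 0.857; -0.042 466 0.841; -0.036 447 0.836; -0.03 410 0.855; -0.024 360 0.875; -0.018 327 0.882; -0.012 335 0.876; -0.006 303 0.877; 0.0 283 0.879; 0.006 275 0.878; 0.012 212 0.881; 0.018 196 0.877; 0.024 165 0.867; 0.03 139 0.856; 0.036 86 0.712; 0.042 70 0.01; 0.048 74 0.012; 0.054 70 0.008;
```

```bash
python3 -m jog '[-0.012,-0.0505,-0.02,0,0,0.035,0.05, -0.012,-0.0505,-0.03,0,0,0.035,0.05, -0.012,-0.0505,-0.03,0,0,0.035,0.05, -0.012,-0.0505,-0.03,0,0,0.035,0.05, -0.012,-0.0505,-0.03,0,0,0.035,0.05, -0.012,-0.0505,-0.03,0,0,0.035,0.05, -0.012,-0.0505,-0.03,0,0,0.035,0.05, -0.012,-0.0505,-0.03,0,0,0.035,0.05, 0,0,0,0,0,0,0.05]' 60
python3 - <<'E'
from h import *
for c in("scene","top"):
    im,d=bot.camera(c)
    X=pts(c,None,d);a=np.radians(-78.5);e=np.array([np.cos(a),np.sin(a)]);n=np.array([-e[1],e[0]])
    Y=X-[.502,-.302,0];u=Y[:,:2]@e;v=Y[:,:2]@n
    for s in np.arange(-.12,.1,.02):
        m=(abs(u-s)<.008)&(abs(v)<.06)&(X[:,2]<.12)
        h=m&(X[:,2]>.006)&(abs(v)<(.025 if s<0.01 else .02));print(c,round(s,2),h.sum(),'v',np.percentile(v[h],[5,50,95]).round(3) if h.sum() else '', 'z',np.percentile(X[h,2],[50,95]).round(3) if h.sum() else '')
    for n_ in("chisel_mid","rest"):print([(np.round(r['at'],3).tolist(),round(r['conf'],2)) for r in bot.spot_point(c,n_)[:1]])
E
```

```text
t: 9.93
eef_pos: [0.4932, -0.2825, 0.166]
tcp_rot: [0.634, 0.773, 0.001, -0.002]
contact_force: [0.3, 0.8, -0.4]
finger_gap: 0.05
finger_force: 0.0
scene -0.12 11 v [-0.008  0.003  0.011] z [0.008 0.012]
scene -0.1 16 v [-0.007  0.002  0.011] z [0.009 0.013]
scene -0.08 18 v [-0.009  0.003  0.01 ] z [0.01  0.014]
scene -0.06 18 v [-0.009  0.003  0.012] z [0.011 0.013]
scene -0.04 17 v [-0.008  0.002  0.013] z [0.013 0.015]
scene -0.02 18 v [-0.009  0.002  0.012] z [0.012 0.015]
scene 0.0 8 v [-0.004 -0.001  0.013] z [0.014 0.029]
scene 0.02 35 v [-0.007  0.01   0.019] z [0.023 0.041]
scene 0.04 16 v [0.009 0.018 0.019] z [0.027 0.044]
scene 0.06 10 v [0.017 0.018 0.019] z [0.026 0.039]
scene 0.08 0 v  z 
[([0.501, -0.305, 0.017], 0.6)]
[([0.503, -0.304, -0.002], 0.46)]
top -0.12 20 v [-0.009  0.002  0.01 ] z [0.009 0.014]
top -0.1 13 v [-0.001  0.007  0.01 ] z [0.013 0.016]
top -0.08 0 v  z 
top -0.06 0 v  z 
top -0.04 0 v  z 
top -0.02 0 v  z 
top 0.0 0 v  z 
top 0.02 0 v  z 
top 0.04 0 v  z 
top 0.06 0 v  z 
top 0.08 0 v  z 
[([0.678, -0.063, 0.212], 0.3)]
[]
```

```bash
python3 -m jog '[0.006,0.0025,-0.04,0,0,0,0.05, 0,0,-0.05,0,0,0,0.05, 0,0,-0.04,0,0,0,0.05, 0,0,-0.02,0,0,0,0.05, 0,0,-0.01,0,0,0,0.05, 0,0,0,0,0,0,0.05]' 60
```

```text
t: 10.98
eef_pos: [0.5022, -0.2774, 0.0091]
tcp_rot: [0.631, 0.775, 0.001, 0.001]
contact_force: [0.2, -0.6, 0.6]
finger_gap: 0.0501
finger_force: 0.0
```

```bash
python3 -m jog '[0,0,0,0,0,0,0, 0,0,0,0,0,0,0, 0,0,0,0,0,0,0, 0,0,0,0,0,0,0]' 70
```

```text
t: 11.48
eef_pos: [0.5023, -0.2783, 0.0095]
tcp_rot: [0.632, 0.775, 0.001, 0.001]
contact_force: [1.3, -0.5, 2.3]
finger_gap: 0.0187
finger_force: 68.0
```

```bash
python3 -m jog '[0,0,0,0,0,0,0.04, 0,0,0,0,0,0,0.04, -0.001,0,-0.0055,0,0,0,0.04, 0,0,0,0,0,0,0.04, 0,0,0,0,0,0,0, 0,0,0,0,0,0,0, 0,0,0,0,0,0,0, 0,0,0,0,0,0,0]' 80
```

```text
t: 12.48
eef_pos: [0.5006, -0.2778, 0.0034]
tcp_rot: [0.632, 0.775, 0.001, 0.0]
contact_force: [-2.2, 0.7, 0.3]
finger_gap: 0.0191
finger_force: 78.1
```

```bash
python3 -m jog '[0,0,0.005,0,0,0,0, 0,0,0.01,0,0,0,0, 0,0,0.02,0,0,0,0, 0,0,0.02,0,0,0,0, 0,0,0.02,0,0,0,0, 0,0,0.02,0,0,0,0, 0,0,0.02,0,0,0,0, 0,0,0.02,0,0,0,0]' 80
python3 - <<'E'
from h import *
im,d=bot.camera("scene");p=proj("scene",[.5,-.3,.12])[0].astype(int);print(p)
y,x=max(p[1]-70,0),min(max(p[0]-90,0),332)
cv2.imwrite('pics/lift.png',cv2.resize(im[y:y+140,x:x+180],None,fx=3,fy=3))
E
```

```text
t: 13.48
eef_pos: [0.5008, -0.2777, 0.1397]
tcp_rot: [0.632, 0.775, 0.001, 0.001]
contact_force: [0.4, -0.6, -2.7]
finger_gap: 0.0189
finger_force: 78.3
[344 173]
```

View pics/lift.png

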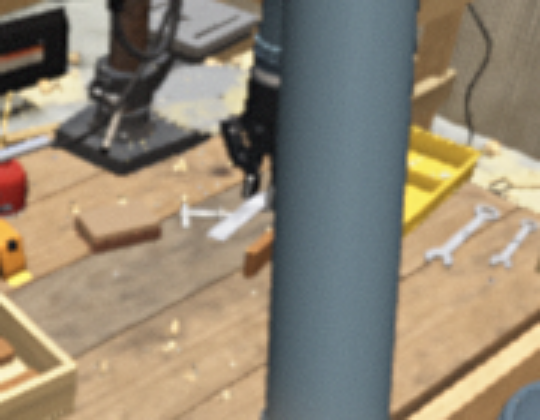

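```bash
python3 -m jog '[-0.004,0.01,0,0,0,0.1787,0, -0.004,0.01,0,0,0,0.1787,0, -0.004,0.01,0,0,0,0.1787,0, -0.004,0.01,0,0,0,0.1787,0, -0.004,0.01,0,0,0,0.1787,0, -0.004,0.01,0,0,0,0.1787,0, -0.004,0.01,0,0,0,0.1787,0, -0.004,0.01,0,0,0,0.1787,0, -0.004,0.01,0,0,0,0.1787,0, -0.004,0.01,0,0,0,0.1787,0, -0.004,0.01,0,0,0,0.1787,0, -0.004,0.01,0,0,0,0.1787,0]' 80
python3 -m jog '[-0.005,0,-0.02,0,0,0.1787,0, 0,0,-0.02,0,0,0.1787,0, 0,0,-0.02,0,0,0.1787,0, 0,0,-0.02,0,0,0.1787,0, 0,0,-0.02,0,0,0,0, 0,0,-0.01,0,0,0,0, 0,0,0,0,0,0,0]' 80
```

```text
t: 15.02
eef_pos: [0.4525, -0.1576, 0.1385]
tcp_rot: [-0.381, 0.924, 0.001, -0.001]
contact_force: [-0.5, -1.1, -2.4]
finger_gap: 0.0189
finger_force: 78.3
t: 15.9
eef_pos: [0.4473, -0.1577, 0.0281]
tcp_rot: [-0.678, 0.735, 0.001, -0.001]
contact_force: [-0.1, -0.8, -1.8]
finger_gap: 0.0191
finger_force: 78.5
```

```bash
python3 -m jog '[0,0,-0.012,0,0,0,0, 0,0,-0.008,0,0,0,0, 0,0,-0.004,0,0,0,0, 0,0,0,0,0,0,0]' 80
```

```text
t: 16.4
eef_pos: [0.4476, -0.1578, 0.0042]
tcp_rot: [-0.678, 0.735, 0.001, -0.001]
contact_force: [-0.3, -0.1, -2.6]
finger_gap: 0.019
finger_force: 78.5
```

```bash
python3 -m jog '[0,0,0,0,0,0,0.04, 0,0,0,0,0,0,0.04, 0,0,0,0,0,0,0.05, 0,0,0.03,0,0,0,0.05, 0,0,0.05,0,0,0,0.06, 0,0.045,0.02,0,0,0,0.06, 0,0.04,0,0,0,0,0.06, 0,0,0,0,0,0,0.06]' 80
python3 - <<'E'
from h import *
for c in("scene","top"):
    im,d=bot.camera(c);cv2.imwrite(f'pics/{c}2.png',im)
    X=pts(c,None,d);a=np.radians(85.4);e=np.array([np.cos(a),np.sin(a)]);n=np.array([e[1],-e[0]])
    Y=X-[.45,-.13,0];u=Y[:,:2]@e;v=Y[:,:2]@n
    for s in np.arange(-.12,.14,.02):
        h=(abs(u-s)<.008)&(abs(v)<.035)&(X[:,2]<.05)&(X[:,2]>.006);print(c,round(s,2),h.sum(),'v',np.percentile(v[h],[5,50,95]).round(3) if h.sum() else '', 'z',np.percentile(X[h,2],[50,95]).round(3) if h.sum() else '')
    for n_ in("chisel_mid","handle"):print([(np.round(r['at'],3).tolist(),round(r['conf'],2)) for r in bot.spot_point(c,n_)[:1]])
E
```

```text
t: 17.4
eef_pos: [0.4474, -0.0709, 0.1048]
tcp_rot: [-0.68, 0.733, 0.001, -0.001]
contact_force: [-0.0, -0.1, -0.5]
finger_gap: 0.06
finger_force: 0.0
scene -0.12 13 v [-0.01  -0.003  0.008] z [0.009 0.012]
scene -0.1 20 v [-0.01  -0.001  0.009] z [0.01  0.013]
scene -0.08 20 v [-0.01  -0.001  0.007] z [0.011 0.014]
scene -0.06 23 v [-0.011 -0.002  0.01 ] z [0.012 0.013]
scene -0.04 23 v [-0.011 -0.002  0.009] z [0.012 0.015]
scene -0.02 22 v [-0.01  -0.003  0.008] z [0.012 0.016]
scene 0.0 14 v [-0.011 -0.001  0.035] z [0.012 0.016]
scene 0.02 26 v [-0.011 -0.006  0.008] z [0.021 0.025]
scene 0.04 33 v [-0.011 -0.005  0.009] z [0.02  0.026]
scene 0.06 25 v [-0.01  -0.005  0.007] z [0.02  0.026]
scene 0.08 32 v [-0.011 -0.005  0.007] z [0.023 0.028]
scene 0.1 37 v [-0.013 -0.004  0.008] z [0.024 0.029]
scene 0.12 39 v [-0.009  0.     0.013] z [0.019 0.027]
[]
[([0.454, -0.068, 0.018], 0.56)]
top -0.12 29 v [-0.013 -0.001  0.024] z [0.009 0.014]
top -0.1 32 v [-0.016 -0.004  0.006] z [0.012 0.016]
top -0.08 33 v [-0.011 -0.002  0.008] z [0.011 0.017]
top -0.06 33 v [-0.011 -0.002  0.008] z [0.013 0.018]
top -0.04 32 v [-0.012 -0.001  0.008] z [0.013 0.017]
top -0.02 34 v [-0.012 -0.001  0.025] z [0.014 0.019]
top 0.0 15 v [-0.009 -0.001  0.011] z [0.015 0.02 ]
top 0.02 14 v [-0.027 -0.009 -0.002] z [0.02  0.026]
top 0.04 0 v  z 
top 0.06 0 v  z 
top 0.08 0 v  z 
top 0.1 0 v  z 
top 0.12 0 v  z 
[([0.676, 0.158, 0.331], 0.63)]
[([0.455, -0.067, 0.01], 0.73)]
```

```bash
python3 -m jog '[0.005,-0.01,-0.03,0,0,0,0.06, 0,0,-0.04,0,0,0,0.06, 0,0,-0.018,0,0,0,0.06, 0,0,-0.01,0,0,0,0.06, 0,0,0,0,0,0,0, 0,0,0,0,0,0,0, 0,0,0,0,0,0,0, 0,0,0,0,0,0,0]' 60
python3 -m jog '[0,0,0.01,0,0,0,0, 0,0,0.03,0,0,0,0, 0,0,0.04,0,0,0,0, 0,0,0.05,0,0,0,0, 0,0,0.04,0,0,0,0, 0,0,0,0,0,0,0]' 60
python3 - <<'E'
from h import *
X=bot.get_state()['eef_pos']
for c in("scene","top"):
    im,d=bot.camera(c)
    print([(np.round(r['at'],3).tolist(),round(r['conf'],2)) for n in("chisel_mid","handle") for r in bot.spot_point(c,n)[:1]])
    r=bot.silhouettes(c,"chisel_mid")
    if r:
        P=pts(c,r[0]['mask'],d);P=P[(P[:,2]>.08)&(P[:,2]<.25)];print(len(P),P.min(0),P.max(0))
        if len(P)>20:
            q=P-P.mean(0);print('slope dx/dy,dz/dy',np.polyfit(P[:,1],P[:,0],1)[0],np.polyfit(P[:,1],P[:,2],1)[0])
E
```

```text
t: 18.7
eef_pos: [0.4539, -0.0833, 0.0075]
tcp_rot: [-0.678, 0.735, -0.001, -0.001]
contact_force: [-1.1, -0.8, 5.5]
finger_gap: 0.0255
finger_force: 59.5
t: 19.45
eef_pos: [0.4551, -0.0835, 0.1798]
tcp_rot: [-0.679, 0.735, -0.002, 0.001]
contact_force: [0.5, -0.1, -3.3]
finger_gap: 0.0253
finger_force: 59.6
[([0.453, -0.131, 0.19], 0.88), ([0.457, -0.072, 0.188], 0.74)]
301 [ 0.43190781 -0.24789302  0.176507  ] [ 0.47048656 -0.00779428  0.20228085]
slope dx/dy,dz/dy 0.06088098262897474 0.05209364458710163
[([0.444, -0.13, 0.188], 0.75)]
270 [ 0.427241   -0.25258489  0.17139074] [ 0.45416093 -0.13496032  0.18757647]
slope dx/dy,dz/dy 0.08106800353917355 0.04276403949471145
```

```bash
python3 -m jog '[0.02,0.05,0,0,0,0,0, 0.02,0.05,0,0,0,0,0, 0.02,0.05,0,0,0,0,0, 0.02,0.05,0,0,0,0,0, 0.02,0.05,0,0,0,0,0, 0.018,0.0475,-0.02,0,0,0,0, 0,0,-0.03,0,0,0,0, 0,0,-0.03,0,0,0,0, 0,0,0,0,0,0,0]' 60
python3 - <<'E'
from h import *
for c in("scene","top"):
    im,d=bot.camera(c);cv2.imwrite(f'pics/{c}3.png',im)
    X=pts(c,None,d);a=-.08;T=X-[.5695,.168,0]
    x=T[:,0]*np.cos(a)+T[:,1]*np.sin(a);y=-T[:,0]*np.sin(a)+T[:,1]*np.cos(a)
    for s in(-.1,-.08,-.06,-.04):
        m=(abs(y-s)<.009)&(abs(x)<.07)&(X[:,2]<.06)
        o=np.argsort(x[m]);print(c,s,' '.join(f'{1000*p:.0f}:{1000*q:.0f}' for p,q in list(zip(x[m][o],X[m,2][o]))[::3]))
    print([(n,np.round(r['at'],3).tolist(),round(r['conf'],2)) for n in("chisel_mid","tray_spot") for r in bot.spot_point(c,n)[:1]])
    r=bot.silhouettes(c,"chisel_mid")
    if r:
        m=r[0]['mask'];P=pts(c,m,d);P=P[(P[:,2]>.06)&(P[:,2]<.15)];print(len(P),P.min(0),P.max(0))
        if len(P)>20:
            for yy in np.arange(.05,.29,.03):
                k=abs(P[:,1]-yy)<.01
                if k.sum()>3:print(round(yy,2),P[k,0].min().round(4),P[k,0].max().round(4),np.median(P[k,2]).round(3))
E
python3 - <<'E'
import cv2;im=cv2.imread('pics/top3.png');cv2.imwrite('pics/top3c.png',cv2.resize(im[110:240,150:320],None,fx=4,fy=4))
E
```

```text
t: 20.98
eef_pos: [0.5677, 0.2141, 0.0929]
tcp_rot: [-0.679, 0.734, 0.002, -0.004]
contact_force: [-0.1, -0.1, -1.8]
finger_gap: 0.025
finger_force: 59.7
scene -0.1 -35:29 -31:27 -27:27 -25:27 -22:25 -18:24 -1:8 2:9 5:9 9:6 12:8 14:22 16:8 16:16 17:14 17:6 17:21 18:25 19:13 20:26 20:28 25:25 27:27 29:29 33:27 36:24 38:25 43:26 66:5 67:7
scene -0.08 -35:29 -31:25 -29:26 -26:27 -25:28 -22:25 -18:24 2:9 5:7 8:4 11:6 12:6 14:6 16:20 17:25 17:21 18:22 18:30 19:10 19:27 20:6 23:27 26:31 29:28 33:28 36:27 39:25 42:28 63:9 65:7
scene -0.06 -33:27 -30:24 -27:27 -24:26 -23:27 -20:27 -0:7 4:5 6:5 7:8 11:5 13:7 15:28 16:11 17:15 17:10 18:21 18:22 19:15 20:20 21:26 23:26 27:26 32:25 34:28 36:28 38:27 40:26 44:25 65:5 69:6
scene -0.04 -35:28 -30:24 -27:23 -27:23 -23:26 -19:26 -2:10 5:7 7:5 9:5 10:5 15:7 15:4 16:27 17:17 17:9 18:28 18:27 19:5 19:14 20:24 21:15 22:3 26:26 29:25 31:28 36:23 39:25 40:23 43:27 65:8 67:8
[('chisel_mid', [0.565, 0.164, 0.1], 0.82), ('tray_spot', [0.569, 0.17, 0.026], 0.76)]
370 [0.54320011 0.04353997 0.09090532] [0.5793416  0.28931505 0.11404507]
0.05 0.5436 0.5646 0.094
[... 1158 characters left out ...]
3 51:9 54:8 56:7 58:7 61:4 62:4 64:8 65:7 68:1
top -0.04 -65:11 -63:5 -60:4 -59:11 -58:13 -55:9 -52:10 -50:6 -49:9 -47:11 -47:17 -45:24 -43:21 -41:28 -39:26 -37:22 -36:35 -33:36 -31:26 -29:20 -27:27 -25:32 -22:28 -20:26 -16:6 -13:11 -12:8 -10:13 -8:5 -5:8 -3:11 -1:10 22:28 24:25 26:32 28:29 31:21 33:23 34:22 36:29 38:23 40:26 43:22 48:9 51:7 53:11 54:10 57:5 59:6 60:13 63:10 66:5 67:8 69:4
[('chisel_mid', [0.562, 0.168, 0.11], 0.53), ('tray_spot', [0.573, 0.166, 0.025], 0.74)]
304 [0.54770335 0.04530729 0.09460863] [0.58173255 0.20911729 0.12067673]
0.05 0.549 0.5656 0.1
0.08 0.5477 0.5698 0.101
0.11 0.5506 0.5704 0.102
0.14 0.552 0.5745 0.104
0.17 0.5569 0.5757 0.107
0.2 0.5556 0.5817 0.114
```

View pics/top3c.png

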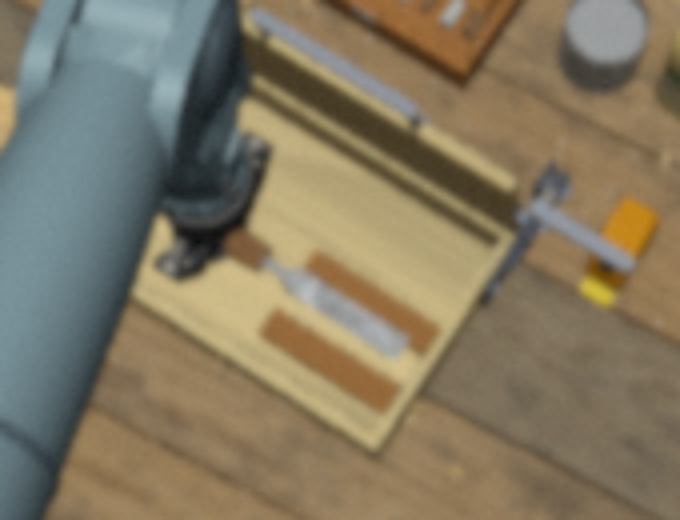

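Top crop: the blade (crop ~340,310) hangs just rear of... along the channel between the two blocks; numbers say shift +6 mm in x and then lower.

```bash
python3 -m jog '[0.0055,0,-0.01,0,0,0,0, 0,0,-0.02,0,0,0,0, 0,0,-0.015,0,0,0,0, 0,0,0,0,0,0,0]' 60
python3 - <<'E'
from h import *
for c in("scene","top"):
    im,d=bot.camera(c);r=bot.silhouettes(c,"chisel_mid")
    if r:
        m=r[0]['mask'];P=pts(c,m,d);P=P[(P[:,2]>.03)&(P[:,2]<.15)]
        for yy in(.06,.08,.10,.12,.14):
            k=abs(P[:,1]-yy)<.01
            if k.sum()>3:print(c,round(yy,2),'off',((P[k,0].min()+P[k,0].max())/2-(.5695+.08*(yy-.168))).round(4),np.median(P[k,2]).round(3))
E
```

```text
t: 21.88
eef_pos: [0.5747, 0.2142, 0.0494]
tcp_rot: [-0.678, 0.735, 0.002, -0.003]
contact_force: [0.3, 0.2, -1.7]
finger_gap: 0.0252
finger_force: 59.7
scene 0.06 off 0.001 0.052
scene 0.08 off 0.0009 0.053
scene 0.1 off -0.0006 0.054
scene 0.12 off 0.0 0.053
scene 0.14 off -0.0013 0.054
top 0.06 off 0.0002 0.055
top 0.08 off 0.0 0.056
top 0.1 off 0.0004 0.056
top 0.12 off 0.0005 0.057
top 0.14 off 0.0009 0.056
```

Centred on the channel; lower the last 34 mm and release.

```bash
python3 -m jog '[0,0,-0.012,0,0,0,0, 0,0,-0.01,0,0,0,0, 0,0,-0.007,0,0,0,0, 0,0,-0.004,0,0,0,0, 0,0,-0.001,0,0,0,0, 0,0,0,0,0,0,0]' 60
```

```text
t: 22.82
eef_pos: [0.5765, 0.2147, 0.0176]
tcp_rot: [-0.678, 0.735, 0.001, -0.001]
contact_force: [-0.5, 0.8, -2.8]
finger_gap: 0.0256
finger_force: 59.7
```

```bash
python3 -m jog '[-0.001,0,-0.002,0,0,0,0, 0,0,-0.001,0,0,0,0, 0,0,0,0,0,0,0]' 60
```

```text
t: 23.2
eef_pos: [0.5757, 0.2149, 0.0155]
tcp_rot: [-0.679, 0.735, 0.0, -0.0]
contact_force: [-1.9, -1.0, 6.8]
finger_gap: 0.0252
finger_force: 60.6
```

```bash
python3 -m jog '[0,0,0,0,0,0,0.05, 0,0,0,0,0,0,0.05, 0,0,0,0,0,0,0.05, 0,0,0.03,0,0,0,0.05, 0,0,0.05,0,0,0,0.05, 0,0,0.06,0,0,0,0.05, -0.01,0,0.06,0,0,0,0.05, 0,-0.055,0.03,0,0,0,0, 0,-0.06,0,0,0,0,0, 0,-0.06,0,0,0,0,0, 0.01,-0.06,0,0,0,0,0, 0.02,-0.05,0,0,0,0,0]' 60
python3 - <<'E'
from h import *
for c in("scene","top"):
    im,d=bot.camera(c);cv2.imwrite(f'pics/{c}4.png',im)
    print(c,[(n,np.round(r['at'],3).tolist(),round(r['conf'],2)) for n in("chisel_mid","handle","stay_bar","lid_bar") for r in bot.spot_point(c,n)[:1]])
    r=bot.silhouettes(c,"chisel_mid")
    if r:
        P=pts(c,r[0]['mask'],d);P=P[P[:,2]<.1];print(len(P),P.min(0),P.max(0))
        for yy in np.arange(.05,.29,.03):
            k=abs(P[:,1]-yy)<.01
            if k.sum()>3:print(round(yy,2),'off',((P[k,0].min()+P[k,0].max())/2-(.5695+.08*(yy-.168))).round(4),np.median(P[k,2]).round(3))
im=cv2.imread('pics/scene4.png');cv2.imwrite('pics/scene4c.png',cv2.resize(im[120:290,130:330],None,fx=3.5,fy=3.5))
E
```

```text
t: 24.7
eef_pos: [0.595, -0.0724, 0.2447]
tcp_rot: [-0.678, 0.735, 0.001, -0.001]
contact_force: [1.0, 1.0, 0.1]
finger_gap: -0.0
finger_force: 0.0
scene [('handle', [0.576, 0.226, 0.026], 0.65), ('stay_bar', [0.678, -0.067, 0.215], 0.64), ('lid_bar', [0.68, 0.164, 0.329], 0.92)]
508 [0.54226727 0.045838   0.00369708] [0.61759551 0.28955971 0.03905812]
0.05 off 0.0024 0.016
0.08 off -0.0042 0.019
0.11 off -0.0025 0.02
0.14 off -0.0042 0.021
0.17 off 0.0171 0.021
0.2 off 0.0114 0.029
0.23 off 0.0157 0.028
0.26 off 0.0136 0.03
top [('chisel_mid', [0.568, 0.166, 0.03], 0.79), ('handle', [0.577, 0.23, 0.017], 0.62), ('lid_bar', [0.672, 0.157, 0.332], 0.76)]
340 [0.55715591 0.11298762 0.00357114] [0.59325532 0.28978246 0.04163365]
0.11 off 0.0021 0.021
0.14 off 0.0003 0.022
0.17 off 0.0036 0.023
0.2 off 0.0024 0.03
0.23 off 0.0009 0.032
0.26 off 0.0011 0.032
```

View pics/scene4c.png

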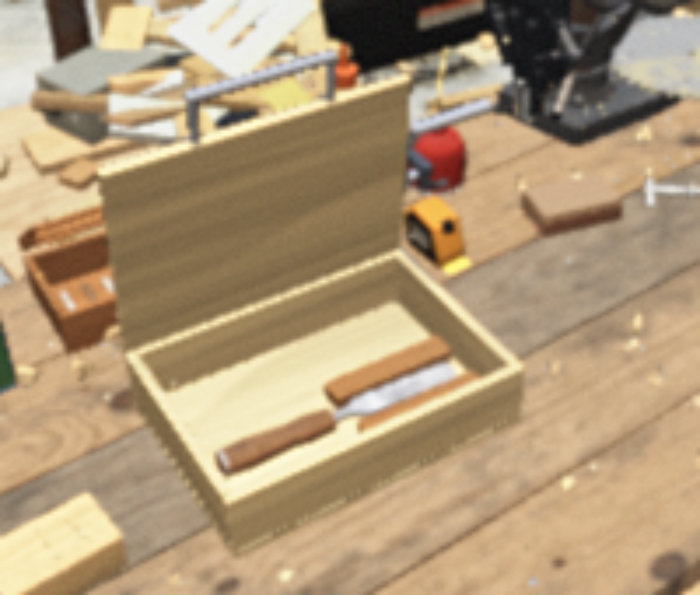

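```bash
python3 -m jog '[0.005,0.006,-0.03,0,0,0,0, 0.015,0,-0.025,0,0,0,0, 0.015,0,0,0,0,0,0, 0.012,-0.001,0,0,0,0,0, 0.012,-0.001,0,0,0,0,0, 0.012,-0.001,0,0,0,0,0, 0.012,-0.001,0,0,0,0,0, 0.012,-0.001,0,0,0,0,0, 0.01,-0.001,0,0,0,0,0]' 60
```

```text
t: 26.42
eef_pos: [0.7013, -0.0697, 0.1907]
tcp_rot: [-0.679, 0.734, -0.0, -0.0]
contact_force: [0.6, 0.5, 2.1]
finger_gap: -0.0002
finger_force: 0.5
```

```bash
python3 -m jog '[0.008,-0.001,0,0,0,0,0, 0.006,0,0,0,0,0,0, 0,0,0,0,0,0,0, -0.03,0,0,0,0,0,0, -0.05,0,0.02,0,0,0,0]' 60
python3 - <<'E'
from h import *
for c in("scene","top"):
    im,d=bot.camera(c);X=pts(c,None,d)
    b=X[(X[:,1]>-.09)&(X[:,1]<.0)&(X[:,0]>.705)&(X[:,0]<.79)&(X[:,2]>.19)&(X[:,2]<.25)];print('stay',len(b),b.mean(0) if len(b) else'')
    print(c,[(n,np.round(r['at'],3).tolist(),round(r['conf'],2)) for n in("stay_bar","lid_bar") for r in bot.spot_point(c,n)[:1]])
E
```

```text
t: 27.05
eef_pos: [0.6329, -0.0709, 0.207]
tcp_rot: [-0.679, 0.734, 0.002, -0.002]
contact_force: [-0.3, -0.2, 1.1]
finger_gap: 0.0001
finger_force: 0.0
stay 40 [ 0.74498212 -0.06943904  0.21613934]
scene [('stay_bar', [0.75, -0.068, 0.214], 0.6), ('lid_bar', [0.68, 0.161, 0.327], 0.8)]
stay 0 
top [('lid_bar', [0.675, 0.158, 0.33], 0.78)]
```

```bash
python3 -m jog '[0,0,0.058,0,0,0,0.045, 0,0,0.06,0,0,0,0.045, 0,0.02,0.05,0,0,0,0.045, 0,0.055,0,0,0,0,0.045, 0,0.055,0,0,0,0,0.045, 0.01,0.055,0,0,0,0,0.045, 0.016,0.044,0,0,0,0,0.045, 0.016,0,0,0,0,0,0.045, 0,0,0,0,0,0,0.045]' 40
```

```text
t: 28.48
eef_pos: [0.6717, 0.1573, 0.3686]
tcp_rot: [-0.679, 0.734, 0.0, -0.0]
contact_force: [0.4, -0.5, 0.3]
finger_gap: 0.045
finger_force: 0.0
```

```bash
python3 -m jog '[0.004,0,-0.02,0,0,0,0.045, 0,0,-0.02,0,0,0,0.045, 0,0,-0.013,0,0,0,0.045, 0,0,0,0,0,0,0, 0,0,0,0,0,0,0, 0,0,0,0,0,0,0, 0,0,0,0,0,0,0]' 40
python3 - <<'E'
import numpy as np
th=np.r_[np.linspace(1.44,0.1,24),.05,.02,0]
x=-.26*np.cos(th)+.006*np.sin(th);z=.07+.26*np.sin(th)+.006*np.cos(th);a=-.08
for i in range(len(th)-1):
    d=x[i+1]-x[i];print(i,th[i+1].round(2),np.round([d*np.cos(a),d*np.sin(a),z[i+1]-z[i]],4).tolist())
E
```

```text
t: 29.35
eef_pos: [0.6757, 0.1562, 0.3216]
tcp_rot: [-0.678, 0.735, -0.003, 0.003]
contact_force: [-0.6, -1.2, 6.3]
finger_gap: 0.01
finger_force: 39.7
0 1.38 [-0.015, 0.0012, -0.0021]
1 1.32 [-0.0148, 0.0012, -0.0029]
2 1.27 [-0.0146, 0.0012, -0.0038]
3 1.21 [-0.0144, 0.0012, -0.0046]
4 1.15 [-0.0141, 0.0011, -0.0055]
5 1.09 [-0.0137, 0.0011, -0.0063]
6 1.03 [-0.0133, 0.0011, -0.0071]
7 0.97 [-0.0129, 0.001, -0.0078]
8 0.92 [-0.0124, 0.001, -0.0086]
9 0.86 [-0.0119, 0.001, -0.0093]
10 0.8 [-0.0114, 0.0009, -0.01]
11 0.74 [-0.0108, 0.0009, -0.0106]
12 0.68 [-0.0101, 0.0008, -0.0112]
13 0.62 [-0.0095, 0.0008, -0.0118]
14 0.57 [-0.0088, 0.0007, -0.0123]
15 0.51 [-0.008, 0.0006, -0.0128]
16 0.45 [-0.0073, 0.0006, -0.0133]
17 0.39 [-0.0065, 0.0005, -0.0137]
18 0.33 [-0.0057, 0.0005, -0.014]
19 0.27 [-0.0049, 0.0004, -0.0143]
20 0.22 [-0.004, 0.0003, -0.0146]
21 0.16 [-0.0032, 0.0003, -0.0148]
22 0.1 [-0.0023, 0.0002, -0.015]
23 0.05 [-0.0013, 0.0001, -0.0129]
24 0.02 [-0.0005, 0.0, -0.0078]
25 0.0 [-0.0002, 0.0, -0.0052]
```

```bash
python3 -m jog '[0,0,0,0,0,0,0.04, 0,0,0,0,0,0,0.04, 0,0,-0.008,0,0,0,0.04, 0,0,0,0,0,0,0, 0,0,0,0,0,0,0, 0,0,0,0,0,0,0]' 45
python3 -m jog '[-0.015,0.0012,-0.0021,0,0,0,0, -0.0148,0.0012,-0.0029,0,0,0,0, -0.0146,0.0012,-0.0038,0,0,0,0, -0.0144,0.0012,-0.0046,0,0,0,0, -0.0141,0.0011,-0.0055,0,0,0,0, -0.0137,0.0011,-0.0063,0,0,0,0]' 45
```

```text
t: 30.1
eef_pos: [0.6747, 0.1566, 0.3115]
tcp_rot: [-0.679, 0.735, -0.001, 0.002]
contact_force: [-0.5, -0.0, -2.1]
finger_gap: 0.01
finger_force: 43.8
t: 30.85
eef_pos: [0.5892, 0.1635, 0.2879]
tcp_rot: [-0.678, 0.735, -0.003, 0.003]
contact_force: [2.4, -0.4, 1.5]
finger_gap: 0.0105
finger_force: 43.9
```

```bash
python3 -m jog '[-0.0133,0.0011,-0.0071,0,0,0,0, -0.0129,0.001,-0.0078,0,0,0,0, -0.0124,0.001,-0.0086,0,0,0,0, -0.0119,0.001,-0.0093,0,0,0,0, -0.0114,0.0009,-0.01,0,0,0,0, -0.0108,0.0009,-0.0106,0,0,0,0, -0.0101,0.0008,-0.0112,0,0,0,0, -0.0095,0.0008,-0.0118,0,0,0,0]' 45
```

```text
t: 31.85
eef_pos: [0.4964, 0.171, 0.211]
tcp_rot: [-0.678, 0.735, -0.002, 0.003]
contact_force: [0.5, 0.2, 2.2]
finger_gap: 0.0103
finger_force: 44.3
```

```bash
python3 -m jog '[-0.0088,0.0007,-0.0123,0,0,0,0, -0.008,0.0006,-0.0128,0,0,0,0, -0.0073,0.0006,-0.0133,0,0,0,0, -0.0065,0.0005,-0.0137,0,0,0,0, -0.0057,0.0005,-0.014,0,0,0,0, -0.0049,0.0004,-0.0143,0,0,0,0, -0.004,0.0003,-0.0146,0,0,0,0]' 45
```

```text
t: 32.72
eef_pos: [0.4516, 0.1747, 0.1155]
tcp_rot: [-0.678, 0.735, -0.002, 0.003]
contact_force: [1.1, -0.6, 1.3]
finger_gap: 0.0105
finger_force: 44.3
```

```bash
python3 -m jog '[-0.003,0,-0.013,0,0,0,0, -0.002,0,-0.012,0,0,0,0, -0.0015,0,-0.01,0,0,0,0, -0.001,0,-0.008,0,0,0,0, 0,0,-0.006,0,0,0,0, 0,0,-0.004,0,0,0,0, 0,0,-0.003,0,0,0,0, 0,0,0,0,0,0,0]' 45
```

```text
t: 33.72
eef_pos: [0.4445, 0.1752, 0.0607]
tcp_rot: [-0.678, 0.735, -0.002, 0.003]
contact_force: [1.1, 1.7, 11.6]
finger_gap: 0.01
finger_force: 45.8
```

```bash
python3 -m jog '[0,0,-0.002,0,0,0,0, 0,0,0,0,0,0,0, 0,0,0,0,0,0,0.04, 0,0,0,0,0,0,0.04, 0,0,0.02,0,0,0,0.04, 0,0,0.05,0,0,0,0.04, -0.01,-0.04,0.05,0,0,0,0.04, -0.01,-0.06,0,0,0,0,0.04, 0,-0.06,0,0,0,0,0.04, 0,-0.06,0,0,0,0,0.04, 0,-0.06,0,0,0,0,0.04, 0,0,0,0,0,0,0.04]' 45
python3 - <<'E'
from h import *
for c in("scene","top"):
    im,d=bot.camera(c);cv2.imwrite(f'pics/{c}5.png',im)
    X=pts(c,None,d);P=X[(X[:,0]>.5)&(X[:,0]<.68)&(X[:,1]>.04)&(X[:,1]<.28)&(X[:,2]<.15)]
    k=np.linalg.lstsq(np.c_[P[:,:2]-[.6,.166],np.ones(len(P))],P[:,2],rcond=None)[0];print(c,'lid slope',k)
    print(c,[(n,np.round(r['at'],3).tolist(),round(r['conf'],2)) for n in("lid_bar","stay_bar","tape_measure","sanding_block","offcut_a","chuck_key") for r in bot.spot_point(c,n)[:1]])
E
```

```text
t: 35.22
eef_pos: [0.4225, -0.1073, 0.1744]
tcp_rot: [-0.676, 0.737, -0.0, 0.001]
contact_force: [-0.4, 0.9, -0.7]
finger_gap: 0.0398
finger_force: 0.0
scene lid slope [ 0.00011868 -0.00215677  0.0804825 ]
scene [('lid_bar', [0.448, 0.178, 0.078], 0.61), ('stay_bar', [0.75, -0.07, 0.214], 0.8), ('tape_measure', [0.734, -0.071, 0.0], 0.78), ('sanding_block', [0.7, -0.248, 0.002], 0.73), ('offcut_a', [0.576, 0.466, 0.002], 0.82)]
top lid slope [-0.00245522  0.00018735  0.08112712]
top [('lid_bar', [0.442, 0.176, 0.08], 0.89), ('stay_bar', [0.658, -0.368, -0.001], 0.72), ('tape_measure', [0.732, -0.074, -0.004], 0.6), ('sanding_block', [0.702, -0.246, 0.001], 0.93), ('offcut_a', [0.577, 0.462, -0.001], 0.62), ('chuck_key', [0.656, -0.37, -0.002], 0.68)]
```

View pics/scene5.png

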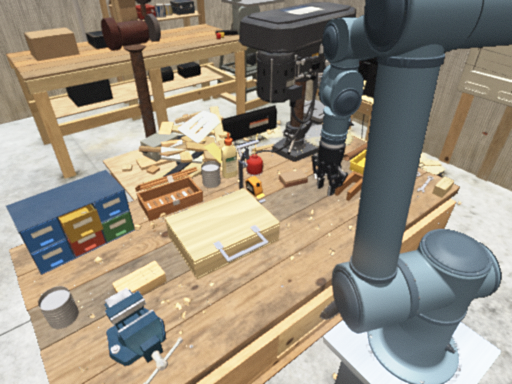

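The lid is flat and shut (225,230 px), the stay is back, and the other things have not moved. Handing in.

```bash
python3 -c "
from rig import bot
print(bot.close_job())"
```

```text
the job is handed in; nothing more can be done
None
```

The chisel lies in the tray with its blade in the channel and handle in the left bay, the stay hook is up, the lid is shut and the other things haven't moved; it took about 35 s and is handed in, verdict not shown. The opened lid stood at about 1.44 rad with the hook down behind its pin, not resting on the hook.

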